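# Set a dowel on the drilling line and clamp it

### The arm

A 6-joint arm with a two-finger parallel gripper is mounted at the origin on a cart in front of the work surface, level with it; the furniture and walls round the work are solid. World frame = base frame: x ahead of the robot, y to its left, z up, the work surface at z = 0. Lengths are in m, angles in rad, forces in N, time in s.
With the tool pointing down it reaches from about 0.35 to 0.975 m from the base axis. Payload 17.4 kg.
Tool frame: the origin (TCP) lies between the finger pads; the fingertips stand 8 mm ahead of it and the grasp point (between the pads) lies 11 mm behind it; x points along the fingers, y is the direction in which the jaws open and shut, and the axes are right-handed (so a half turn about x gives the same grasp; the last joint's range is limited). The gripper opens to 85 mm and grips with 20 to 120 N. Pads are 22 mm wide; open, the fingers measure 114 mm over their backs; the gripper's body (76 mm by 85 mm) begins 54 mm behind the grasp point. The pads swing forward as they close: fully open they stand 13 mm farther back than shut.
Start: joints at [1.172, 0.116, 1.442, -0, 1.584, -0.038], TCP at [0.238, 0.632, 0.239] pointing down, gripper open.
Joint ranges: [-2.83, 2.83], [-0.83, 2.19], [0.07, 2.5], [-1.14, 4.28], [0.01, 3], [-2.97, 2.97]. Speed limits (rad/s): [1.89, 1.89, 2.22, 3.14, 3.14, 3.14].

### API

Orientations are given as [roll, pitch, yaw] about the fixed x, y, z axes, in that order (R = Rz(yaw) Ry(pitch) Rx(roll)).
In Python, from rig import sensors, viewer, hand_in, trace, mark_of gives the robot as it stands. The module is installed in compiled form; this text tells all that it offers.
- The arm moves only by the tool drive_tool, never from a script. Its argument "moves" is a list of rows, each an object of numbers: "dx", "dy", "dz": the shift along the world's x, y, z in cm; "wx", "wy", "wz": the turn, a rotation vector about the world's x, y, z in degrees; "grip": the opening, from -1 (shut) to 1 (fully open). In form: [{"dx": .., "dy": .., "dz": .., "wx": .., "wy": .., "wz": .., "grip": ..}, ...]. A call has exactly 5 rows; each row shifts and turns the commanded pose from where the row before left it; what a row does not reach is not made up. A row lasts 1/8 s, in which the tool goes at most 62.5 mm and 10.7 degrees, less where a joint would pass 70% of its speed; a pose out of reach is approached as far as the arm can. A call with a gripper value outside its range is refused whole. The fingers move at their own pace and stop on an object; "force" is the grip in N (left out, the last holds). Time passes only in rows, so rows that do not move let the fingers close, or fill a call up. It gives the time, the measured TCP pose, the force and the opening at its end, in the units of the state.
- sensors.read_state(): the state, without advancing time (a new reading comes with each control period).
- viewer.read_camera(name): name is "side" or "top" or "wrist"; returns the picture (420x560x3 uint8, red, green, blue); there is no depth.
- viewer.camera_info(name): a dict with "K" (3x3 intrinsics, pixels), "xyz" and "rotation" of the camera in the world. Camera axes: x right, y down, z forward; pixel columns grow to the right and rows downward; lengths in m; the calibration is good to about 2 mm. The wrist camera is an equidistant fisheye: a pixel r from the principal point sees the ray r / f radians off the axis. A picture is of the moment at which its call begins: read the wrist's pose just before it. camera_info takes no time and is no camera call; for the wrist camera it gives the pose at the moment of the call.
- hand_in(): hands the job in, once; it reports no verdict.
Trained networks look in the newest picture that a camera, given by its name, has taken for a name from the list of things; names that differ only in an ending like _2 or _b are one class to them, and where a whole thing is asked for, a point or a joint stands for the part that bears it (a point fixed in the world has none). Each returns a list of dicts, best first, with "confidence" (0 to 1); they miss things now and then, are a little off and sometimes report something else, mostly with a low value. They report only what shows in the picture. A call takes as long as a camera call.
- trace(camera, query): "pixels" (420x560 bool, what is visible of it).
- mark_of(camera, query): "position" ([x, y, z] in m, in world coordinates, good to about 4 mm: a listed point, or the origin of a listed thing).
The state is a dict: "time_s": time; "q": joint angles; "qd": joint speeds; "effort": joint torques, N m; "eef_pos": TCP position; "orientation": TCP orientation; "force": force on the tool from outside, world axes, zero at the start; "ft_torque": the same for the moment, N m; "opening": opening from 0.0 (shut) to 1.0 (fully open).
Only numpy, scipy, OpenCV 4.12 (cv2) and the standard library are available. Lean on these libraries where they do the work, as an engineer would, in place of code of your own. Each camera call takes 0.05 s, during which the arm holds its last target.

### The job

Set the loose wooden dowel up for cross-drilling: pushing with the fingertips, and without ever lifting it, roll it over the plywood board until it lies still along the pencilled line, centred on the line at both ends. Then push the toggle clamp's black handle outwards and fully down, so that the clamp's rubber tip holds the dowel there. Leave the pencil and the other loose things on the bench where they are.

Things in the scene. Friction and masses are not known exactly. Their poses are not given: they have to be found in the camera images.
- dowel: plain beech dowel, 16 mm thick, 220 mm long, about 50 g, loose on the board 35 to 65 mm to either side of the line and nearly parallel to it; y along its length. The origin is on its surface at half length and circles the axis as it rolls: use dowel_mid. It rolls very freely and runs on if let go while moving
- dowel_mid (a point): point on the dowel's axis at half length, 26 mm above the bench while it lies on the board; y along the dowel, x and z turn as it rolls. A fingertip that rests on the dowel's top and moves sideways carries it half as far as the fingertip goes; the tip soon runs off the top, so several strokes, lifting between them, may be needed
- dowel_end_1 (a point): point on the dowel's axis at one end, away from the clamp (110 mm from the middle)
- dowel_end_2 (a point): point on the dowel's axis at its other end, towards the clamp (110 mm from the middle)
- line_mid (a point): the dowel's place, on the pencilled line on top of a fixed plywood board (200 x 360 mm, top 18 mm above the bench). The line is dark, 2.5 mm wide and runs along this frame's y, from 138 mm on the side away from the clamp (-y) to 112 mm on the clamp's side; the clamp stands on its prolongation. x lies across the line, z up; the board reaches 100 mm to either side of the line
- clamp_handle (a joint): angle of the toggle clamp's handle, rad: 0 = fully down (level, clamp shut), 0.95 to 1.2 at the start (standing up, open). It turns about the line frame's x and stays where left (stiff joints, 0.22 N m: 2 to 4 N at the grip). Pushed outwards (+y of the line frame, away from the dowel) and down, it swings the clamp's holding arm down over the line, and the stiff linkage holds it there
- grip_mid (a point): point on the middle line of the handle's black grip, 95 mm from the handle's pivot; y points along the handle to its free end. The grip is round, 17 mm thick, and reaches from 38 to 118 mm from the pivot; +z of this frame is the side to push on (it faces the dowel while the handle stands up and looks up when it is down)
- handle_pivot (a point): centre of the handle's hinge, 167 mm from line_mid along the line frame's +y and 28 mm above the board's top; axes as the line frame. The holding arm is hinged 32 mm nearer to the dowel at the same height and is 64 mm long; it stands up at the start and reaches up to 95 mm above the board
- clamp_tip: the clamp's spring-backed black rubber tip, 15 mm across, under the end of the holding arm. With the handle fully down it presses from above, with 1 to 2 N, on a dowel on the line, 83 mm from line_mid on the clamp's side
- pencil: red carpenter's pencil, 9 x 174 x 8 mm, loose on the board on the other side of the line from the dowel, nearly parallel to it; stays there
- try_square: try square with dark stock and steel blade, 161 x 110 x 17 mm, loose on the bench to the right, beyond the mesh screen; stays there
- screen_end (a point): top of the near end of a fixed screen of wire mesh, 255 mm high, that stands on the bench to the right of the board: from here one panel runs straight back (+x) for 300 mm to a post, and from that post another runs 300 mm to the left (+y), behind the board. Keep arm and gripper clear of it
- screw_tin: round grey tin, 73 mm across, 54 mm high, loose on the bench behind the board; stays there

How it is judged:
By the outcome, as a careful person would: the job done as asked, in the order asked, and still so for the second after the job is handed in, with the robot touching nothing.
It also fails if it takes over 61 s, if anything falls off the work surface, if the arm or the gripper's body presses on something with over 40 N, if the wrist force passes 120 N, or if a joint passes its speed limit or range.

## Working session

There is one attempt and no reset: what is moved stays moved. The work goes in short steps, Python scripts to look and compute and a tool call to move; the robot and the scene stay as the last step left them, time stands still between calls to the robot, and variables do not carry over. Pictures are saved under pics/ and viewed, and the job is handed in when it is done.

Besides the shell and the picture viewer there is one more tool, called after "Call:" by a JSON object that holds its "method" and its "body". drive_tool: Moves the arm, as the interface text tells. Its arguments: {"type":"object","properties":{"moves":{"type":"array","items":{"type":"object","properties":{"dx":{"type":"number"},"dy":{"type":"number"},"dz":{"type":"number"},"wx":{"type":"number"},"wy":{"type":"number"},"wz":{"type":"number"},"grip":{"type":"number"}}}},"force":{"type":"number"}},"required":["moves"]}

```bash
mkdir -p pics
cat > h.py <<'E'
import numpy as np, cv2
from rig import sensors, viewer, hand_in, trace, mark_of
def shot(n,f):
    im=viewer.read_camera(n); cv2.imwrite('pics/'+f,cv2.cvtColor(im,cv2.COLOR_RGB2BGR)); return im
E
python3 - <<'E'
from h import *
np.set_printoptions(precision=4,suppress=True)
s=sensors.read_state(); print(s)
for c in ['side','top','wrist']:
    shot(c,c+'0.png'); i=viewer.camera_info(c); print(c,i)
for c in ['side','top']:
    for q in ['dowel_mid','dowel_end_1','dowel_end_2','line_mid','grip_mid','handle_pivot','clamp_tip','pencil','screen_end','screw_tin','try_square']:
        r=mark_of(c,q); print(c,q,[(np.round(x['position'],4),round(x['confidence'],2)) for x in r][:3])
print(sensors.read_state()['time_s'])
E
```

```text
{'time_s': 0.0, 'q': array([ 1.1722,  0.1165,  1.4423,  0.    ,  1.584 , -0.0378]), 'qd': array([ 0.0003, -0.0008,  0.0014, -0.0001, -0.0008,  0.0007]), 'effort': array([ -0.0011, -73.1959, -63.2508,  -0.0002,   0.0062,  -0.    ]), 'eef_pos': array([0.2382, 0.6314, 0.2386]), 'orientation': array([-1.6166,  1.5696, -1.9774]), 'force': array([ 0.1699, -0.6151, -0.4892]), 'ft_torque': array([0.0299, 0.0102, 0.0143]), 'opening': 1.0002400614144724}
side {'K': array([[522.0185,   0.    , 276.6556],
       [  0.    , 522.0185, 211.1767],
       [  0.    ,   0.    ,   1.    ]]), 'xyz': array([0.6454, 0.6143, 1.3002]), 'rotation': array([-2.5803,  0.0095, -3.1399])}
top {'K': array([[501.1782,   0.    , 274.5017],
       [  0.    , 501.1782, 196.7356],
       [  0.    ,   0.    ,   1.    ]]), 'xyz': array([ 0.4779, -0.114 ,  1.7197]), 'rotation': array([-3.0357,  0.0041, -1.599 ])}
wrist {'K': array([[325.1923,   0.    , 278.6623],
       [  0.    , 325.1923, 212.9654],
       [  0.    ,   0.    ,   1.    ]]), 'xyz': array([0.1674, 0.6582, 0.3732]), 'rotation': array([2.8418, 0.0017, 1.2096]
[... 949 characters left out ...]
y([ 0.5263, -0.4649, -0.0013]), 0.55), (array([ 0.6008, -0.149 ,  0.029 ]), 0.51)]
top dowel_end_2 [(array([ 0.5263, -0.4649, -0.0013]), 0.55), (array([ 0.6008, -0.149 ,  0.029 ]), 0.51)]
top line_mid [(array([ 0.5713, -0.0354,  0.0177]), 0.94)]
top grip_mid [(array([0.5982, 0.1766, 0.1282]), 0.4), (array([ 0.485 , -0.3409,  0.2585]), 0.19)]
top handle_pivot [(array([0.591 , 0.1279, 0.0441]), 0.88), (array([ 0.5259, -0.0309,  0.0195]), 0.36)]
top clamp_tip []
top pencil [(array([ 0.5243, -0.0321,  0.0201]), 0.62)]
top screen_end [(array([ 0.4846, -0.3392,  0.2583]), 0.85)]
top screw_tin [(array([0.8015, 0.0897, 0.0027]), 0.96)]
top try_square [(array([ 0.5282, -0.4635, -0.0032]), 0.58)]
1.25
```

View pics/side0.png

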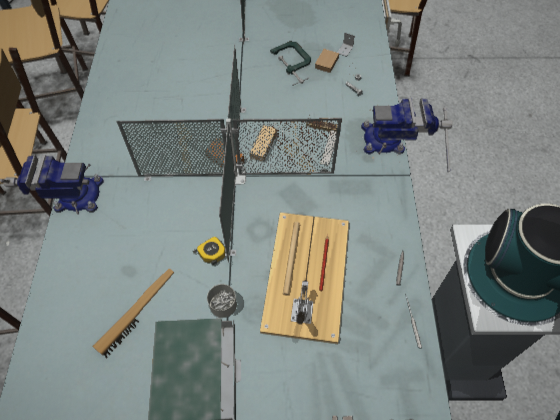

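View pics/top0.png

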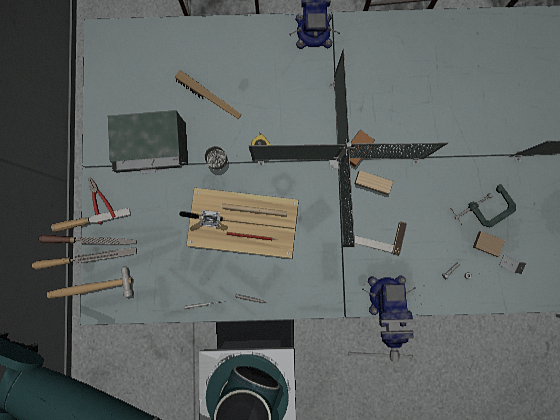

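```bash
cat >> h.py <<'E'
from scipy.spatial.transform import Rotation as Ro
def RR(o): return Ro.from_euler('xyz',o).as_matrix()
def plane(c,uv,z,info=None):
    i=info or viewer.camera_info(c); K=i['K']; uv=np.atleast_2d(uv).astype(float)
    x=(uv[:,0]-K[0,2])/K[0,0]; y=(uv[:,1]-K[1,2])/K[1,1]
    if c=='wrist':
        r=np.hypot(x,y)+1e-12; d=np.c_[np.sin(r)*x/r,np.sin(r)*y/r,np.cos(r)]
    else: d=np.c_[x,y,np.ones(len(x))]
    d=d@RR(i['rotation']).T; t=(z-i['xyz'][2])/d[:,2]
    return i['xyz']+d*t[:,None]
E
python3 - <<'E'
from h import *
s=sensors.read_state();print(RR(s['orientation']).round(3))
for c,b in [('side',(250,200,130,150)),('top',(170,170,150,100))]:
    im=cv2.imread(f'pics/{c}0.png');x,y,w,h=b
    cv2.imwrite(f'pics/{c}0z.png',cv2.resize(im[y:y+h,x:x+w],None,fx=4 if c=='side' else 5,fy=4 if c=='side' else 5,interpolation=cv2.INTER_CUBIC))
E
```

```text
[[ 0.     0.353  0.936]
 [-0.     0.936 -0.353]
 [-1.    -0.     0.   ]]
```

View pics/side0z.png

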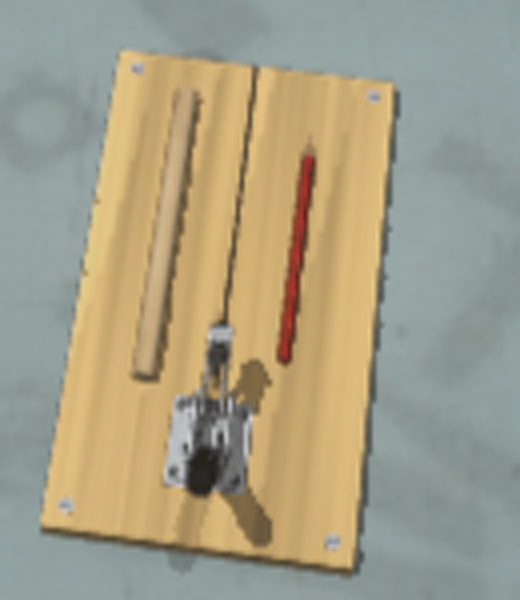

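View pics/wrist0.png

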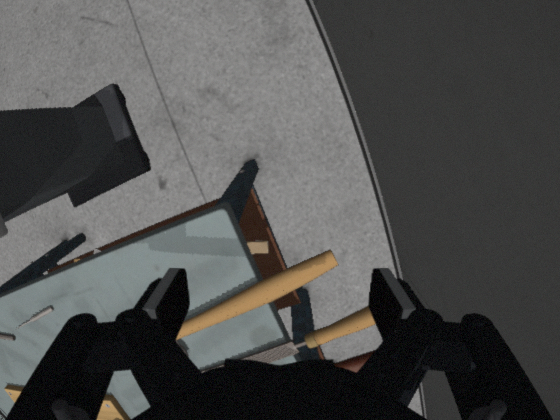

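Call:
{"method": "drive_tool", "body": {"moves": [{"dx": 2.4,"dy": -4.4,"wz": 0.8},{"dx": 2.4,"dy": -4.4,"wz": 0.8},{"dx": 2.4,"dy": -4.4,"wz": 0.8},{"dx": 2.4,"dy": -4.4,"wz": 0.8},{"dx": 2.4,"dy": -4.4,"wz": 0.8}]}}

```text
invalid input at $.moves[0]: expected keys dx, dy, dz, wx, wy, wz, grip
```

Call:
{"method": "drive_tool", "body": {"moves": [{"dx": 2.4,"dy": -4.4,"wz": 0.8},{"dx": 2.4,"dy": -4.4,"wz": 0.8},{"dx": 2.4,"dy": -4.4,"wz": 0.8},{"dx": 2.4,"dy": -4.4,"wz": 0.8},{"dx": 2.4,"dy": -4.4,"wz": 0.8}]}}

```text
invalid input at $.moves[0]: expected keys dx, dy, dz, wx, wy, wz, grip
```

Call:
{"method": "drive_tool", "body": {"moves": [{"dx": 2.4,"dy": -4.4,"wz": 0.8},{"dx": 2.4,"dy": -4.4,"wz": 0.8},{"dx": 2.4,"dy": -4.4,"wz": 0.8},{"dx": 2.0,"dy": -4.4,"wz": 0.8},{"dx": 0,"dy": 0}]}}

```text
invalid input at $.moves[0]: expected keys dx, dy, dz, wx, wy, wz, grip
```

Run:
```python
from h import *
np.set_printoptions(precision=4,suppress=True)
s=sensors.read_state(); print(s['eef_pos'],RR(s['orientation'])[:,1],s['force'],s['time_s'])
import json
i=viewer.camera_info('wrist'); im=shot('wrist','w1.png'); json.dump({k:np.asarray(v).tolist() for k,v in i.items()},open('w1.json','w'))
for q in ['dowel_mid','dowel_end_1','line_mid','grip_mid','handle_pivot']:
    r=mark_of('wrist',q); print(q,[(np.round(x['position'],4),round(x['confidence'],2)) for x in r][:3])
```

```text
[0.2383 0.6315 0.2393] [ 0.353   0.9356 -0.    ] [-0.5256 -0.0631 -0.8837] 1.25
dowel_mid []
dowel_end_1 []
line_mid []
grip_mid []
handle_pivot []
```

View pics/w1.png

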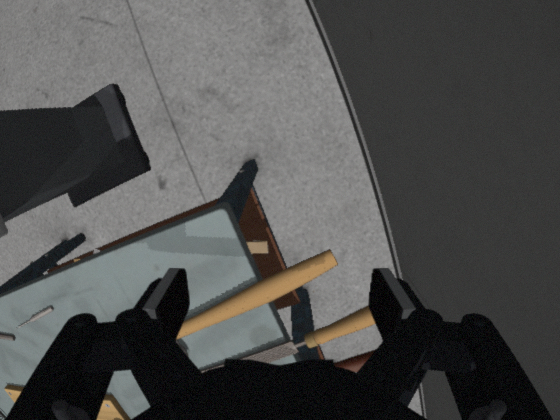

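Call:
{"method": "drive_tool", "body": {"moves": [{"dx": 2.4,"dy": -4.4,"dz": 0,"wx": 0,"wy": 0,"wz": 0.8,"grip": 1},{"dx": 2.4,"dy": -4.4,"dz": 0,"wx": 0,"wy": 0,"wz": 0.8,"grip": 1},{"dx": 2.4,"dy": -4.4,"dz": 0,"wx": 0,"wy": 0,"wz": 0.8,"grip": 1},{"dx": 2.4,"dy": -4.4,"dz": 0,"wx": 0,"wy": 0,"wz": 0.8,"grip": 1},{"dx": 2.4,"dy": -4.4,"dz": 0,"wx": 0,"wy": 0,"wz": 0.8,"grip": 1}]}}

```text
time_s: 2.17
eef_pos: [0.3588, 0.4101, 0.2394]
orientation: [0.87, 1.57, 0.58]
force: [0.8, 1.3, 0.1]
opening: 1.0
```

Call:
{"method": "drive_tool", "body": {"moves": [{"dx": 2.4,"dy": -4.4,"dz": 0,"wx": 0,"wy": 0,"wz": 0.8,"grip": 1},{"dx": 2.4,"dy": -4.4,"dz": 0,"wx": 0,"wy": 0,"wz": 0.8,"grip": 1},{"dx": 2.4,"dy": -4.4,"dz": 0,"wx": 0,"wy": 0,"wz": 0.8,"grip": 1},{"dx": 2.4,"dy": -4.4,"dz": 0,"wx": 0,"wy": 0,"wz": 0.8,"grip": 1},{"dx": 2.4,"dy": -4.4,"dz": 0,"wx": 0,"wy": 0,"wz": 0.8,"grip": 1}]}}

```text
time_s: 2.8
eef_pos: [0.4788, 0.19, 0.2396]
orientation: [0.553, 1.57, 0.332]
force: [0.7, 1.3, -0.1]
opening: 1.0
```

Call:
{"method": "drive_tool", "body": {"moves": [{"dx": 2.4,"dy": -4.4,"dz": 0,"wx": 0,"wy": 0,"wz": 0.8,"grip": 1},{"dx": 2.4,"dy": -4.4,"dz": 0,"wx": 0,"wy": 0,"wz": 0.8,"grip": 1},{"dx": 2.4,"dy": -4.4,"dz": 0,"wx": 0,"wy": 0,"wz": 0.8,"grip": 1},{"dx": 2.4,"dy": -4.4,"dz": 0,"wx": 0,"wy": 0,"wz": 0.8,"grip": 1},{"dx": 1.6,"dy": -4.4,"dz": 0,"wx": 0,"wy": 0,"wz": 0.8,"grip": 1}]}}

```text
time_s: 3.42
eef_pos: [0.591, -0.0301, 0.2393]
orientation: [0.254, 1.571, 0.103]
force: [0.1, 0.9, 0.0]
opening: 1.003
```

Run:
```python
from h import *
np.set_printoptions(precision=4,suppress=True)
s=sensors.read_state(); print(s['eef_pos'],RR(s['orientation'])[:,1],s['force'],s['time_s'])
import json
i=viewer.camera_info('wrist'); im=shot('wrist','w2.png'); json.dump({k:np.asarray(v).tolist() for k,v in i.items()},open('w2.json','w'))
for q in ['dowel_mid','dowel_end_1','line_mid','grip_mid','handle_pivot']:
    r=mark_of('wrist',q); print(q,[(np.round(x['position'],4),round(x['confidence'],2)) for x in r][:3])
```

```text
[ 0.591  -0.0301  0.2393] [0.1505 0.9886 0.    ] [0.1167 0.8715 0.0307] 3.425
dowel_mid [(array([ 0.6212, -0.0369,  0.0248]), 0.69)]
dowel_end_1 [(array([0.6306, 0.0672, 0.0282]), 0.79), (array([ 0.6004, -0.1475,  0.0328]), 0.67)]
line_mid [(array([ 0.5668, -0.0352,  0.0169]), 0.83)]
grip_mid [(array([0.6002, 0.1769, 0.1285]), 0.98)]
handle_pivot [(array([0.5957, 0.1296, 0.0479]), 0.86)]
```

View pics/w2.png

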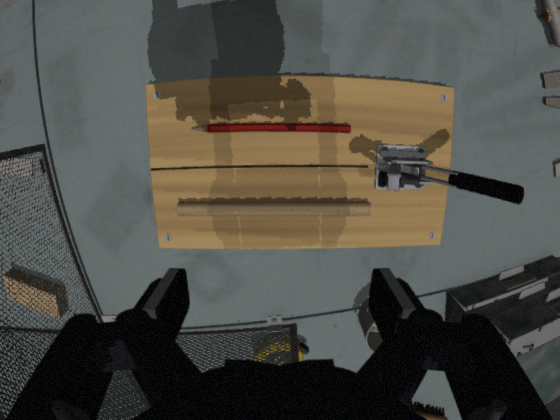

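```bash
cat >> h.py <<'E'
import json
def measure(tag,verbose=True,dw=True):
    """line & dowel from wrist picture; returns line mid, dir, dowel offsets"""
    i=viewer.camera_info('wrist'); im=shot('wrist',tag+'.png')
    json.dump({k:np.asarray(v).tolist() for k,v in i.items()},open(tag+'.json','w'))
    r=trace('wrist','dowel_mid')
    out={'i':i,'im':im}
    if r: out['mask']=r[0]['pixels']; out['conf']=r[0]['confidence']; np.save(tag+'_m.npy',r[0]['pixels'])
    return out
def fit(P):
    # fit x = a + b*y , robust
    a=np.polyfit(P[:,1],P[:,0],1)
    for _ in range(5):
        e=P[:,0]-np.polyval(a,P[:,1]); k=abs(e)<max(2.0*np.median(abs(e)),3e-4); a=np.polyfit(P[k,1],P[k,0],1)
    return a,np.std(e[k]),k.sum()
E
python3 - <<'E'
from h import *
np.set_printoptions(precision=4,suppress=True)
o=measure('w3'); i=o['i']; g=o['im'].astype(float).sum(2)/3
print(o.get('conf'))
m=o['mask']; ys,xs=np.where(m); print(xs.min(),xs.max(),ys.min(),ys.max(),m.sum())
# line: per column darkest within rows 158..176
uv=[]
for u in range(155,370):
    c=g[158:177,u]; b=np.median(c); w=np.clip(b-c-25,0,None)
    if w.sum()>5: uv.append((u,(w*np.arange(158,177)).sum()/w.sum()))
uv=np.array(uv); P=plane('wrist',uv,0.018,i); a,e,n=fit(P); print('line',a,e,n,P[0],P[-1])
duv=[]
for u in range(xs.min()+3,xs.max()-2):
    r=np.where(m[:,u])[0]; 
    if len(r): duv.append((u,r.mean()))
D=plane('wrist',np.array(duv),0.026,i); ad,ed,nd=fit(D); print('dowel',ad,ed,nd)
ends=plane('wrist',[(xs.min()-.5,207),(xs.max()+.5,208)],0.026,i); print('ends',ends)
for y in (-.15,-.04,.07): print(y,np.polyval(a,y),np.polyval(ad,y))
im=cv2.cvtColor(o['im'],cv2.COLOR_RGB2BGR)[120:260,140:460]; im=cv2.resize(im,None,fx=2.5,fy=2.5); cv2.imwrite('pics/w3z.png',im)
print([viewer.camera_info('wrist')['xyz'],i['xyz']])
E
```

```text
NoneTraceback (most recent call last):
  File "<stdin>", line 5, in <module>
KeyError: 'mask'
```

```bash
cat > m.py <<'E'
from h import *
np.set_printoptions(precision=4,suppress=True)
im=cv2.cvtColor(cv2.imread('pics/w3.png'),cv2.COLOR_BGR2RGB)
i={k:np.array(v) for k,v in json.load(open('w3.json')).items()}
r=trace('wrist','dowel'); print([(x['confidence'],x['pixels'].sum()) for x in r])
g=im.astype(float).mean(2)
uv=[]
for u in range(155,370):
    c=g[158:177,u]; b=np.median(c); w=np.clip(b-c-25,0,None)
    if w.sum()>5: uv.append((u,(w*np.arange(158,177)).sum()/w.sum()))
uv=np.array(uv); P=plane('wrist',uv,0.018,i); a,e,n=fit(P); print('line',a,e,n,P[0],P[-1])
if r:
    m=r[0]['pixels']; np.save('w3_m.npy',m); ys,xs=np.where(m); print(xs.min(),xs.max(),ys.min(),ys.max(),m.sum())
    duv=[]
    for u in range(xs.min()+3,xs.max()-2):
        q=np.where(m[:,u])[0]
        if len(q): duv.append((u,q.mean()))
    D=plane('wrist',np.array(duv),0.026,i); ad,ed,nd=fit(D); print('dowel',ad,ed,nd)
    print('ends',plane('wrist',[(xs.min()-.5,207),(xs.max()+.5,208)],0.026,i))
    for y in (-.15,-.04,.07): print(y,np.polyval(a,y),np.polyval(ad,y))
z=cv2.resize(cv2.cvtColor(im,cv2.COLOR_RGB2BGR)[120:260,140:460],None,fx=2.5,fy=2.5); cv2.imwrite('pics/w3z.png',z)
E
python3 m.py
```

```text
[(0.58, np.int64(2686)), (0.54, np.int64(647))]
line [0.1442 0.5746] 8.861129849847527e-05 210 [ 0.5505 -0.1674  0.018 ] [0.5757 0.077  0.018 ]
175 369 202 217 2686
dowel [0.1492 0.6225] 0.00017831207377510516 129
ends [[ 0.5963 -0.1506  0.026 ]
 [ 0.6313  0.0707  0.026 ]]
-0.15 0.5529676885518089 0.6000805031593429
-0.04 0.5688310518866949 0.6164886327783402
0.07 0.584694415221581 0.6328967623973376
```

View pics/w3z.png

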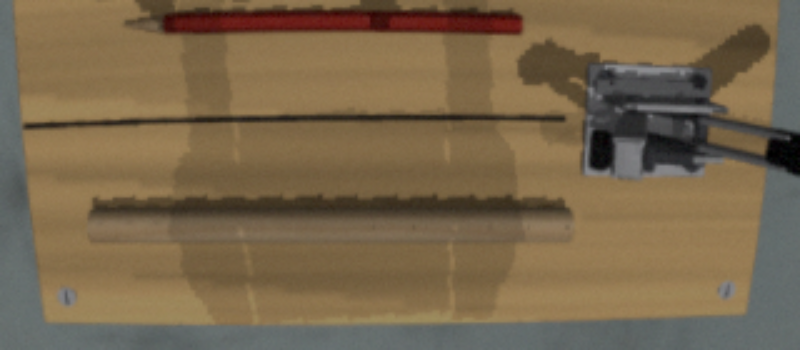

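Call:
{"method": "drive_tool", "body": {"moves": [{"dx": 1.2,"dy": -0.2,"dz": -4,"wx": 0,"wy": 0,"wz": 0,"grip": 1},{"dx": 1.2,"dy": -0.2,"dz": -5,"wx": 0,"wy": 0,"wz": 0,"grip": 1},{"dx": 1.0,"dy": -0.2,"dz": -5,"wx": 0,"wy": 0,"wz": 0,"grip": 1},{"dx": 0,"dy": 0,"dz": -3,"wx": 0,"wy": 0,"wz": 0,"grip": 1},{"dx": 0,"dy": 0,"dz": -1,"wx": 0,"wy": 0,"wz": 0,"grip": 1}]}}

```text
time_s: 4.5
eef_pos: [0.6234, -0.0338, 0.0575]
orientation: [-3.09, 1.568, 3.042]
force: [0.1, -0.5, -0.6]
opening: 0.999
```

Run:
```python
from h import *
s=sensors.read_state(); print(s['eef_pos'],s['force'],s['time_s'])
o=shot('wrist','w4.png')
shot('side','s4.png')
```

```text
[ 0.6234299  -0.03375469  0.05749275] [ 0.06453262 -0.52856975 -0.60399252] 4.5
```

View pics/w4.png

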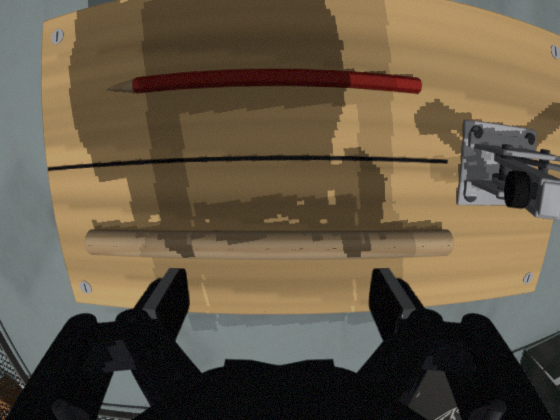

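Call:
{"method": "drive_tool", "body": {"moves": [{"dx": 0,"dy": 0,"dz": -0.8,"wx": 0,"wy": 0,"wz": 0,"grip": 1},{"dx": 0,"dy": 0,"dz": -0.4,"wx": 0,"wy": 0,"wz": 0,"grip": 1},{"dx": 0,"dy": 0,"dz": -0.2,"wx": 0,"wy": 0,"wz": 0,"grip": 1},{"dx": 0,"dy": 0,"dz": -0.1,"wx": 0,"wy": 0,"wz": 0,"grip": 1},{"dx": 0,"dy": 0,"dz": 0,"wx": 0,"wy": 0,"wz": 0,"grip": 1}]}}

```text
time_s: 5.22
eef_pos: [0.6244, -0.0345, 0.0444]
orientation: [-0.051, 1.571, -0.202]
force: [0.0, -0.3, -0.5]
opening: 0.995
```

Call:
{"method": "drive_tool", "body": {"moves": [{"dx": 0,"dy": 0,"dz": -0.2,"wx": 0,"wy": 0,"wz": 0,"grip": 1},{"dx": 0,"dy": 0,"dz": -0.1,"wx": 0,"wy": 0,"wz": 0,"grip": 1},{"dx": 0,"dy": 0,"dz": -0.1,"wx": 0,"wy": 0,"wz": 0,"grip": 1},{"dx": 0,"dy": 0,"dz": -0.1,"wx": 0,"wy": 0,"wz": 0,"grip": 1},{"dx": 0,"dy": 0,"dz": 0,"wx": 0,"wy": 0,"wz": 0,"grip": 1}]}}

```text
time_s: 5.85
eef_pos: [0.6243, -0.0345, 0.0392]
orientation: [-2.998, 1.571, 3.134]
force: [-0.1, -0.8, -1.0]
opening: 0.999
```

Call:
{"method": "drive_tool", "body": {"moves": [{"dx": 0,"dy": 0,"dz": -0.3,"wx": 0,"wy": 0,"wz": 0,"grip": 1},{"dx": 0,"dy": 0,"dz": -0.2,"wx": 0,"wy": 0,"wz": 0,"grip": 1},{"dx": 0,"dy": 0,"dz": -0.1,"wx": 0,"wy": 0,"wz": 0,"grip": 1},{"dx": 0,"dy": 0,"dz": -0.1,"wx": 0,"wy": 0,"wz": 0,"grip": 1},{"dx": 0,"dy": 0,"dz": 0,"wx": 0,"wy": 0,"wz": 0,"grip": 1}]}}

```text
time_s: 6.48
eef_pos: [0.6243, -0.0345, 0.0322]
orientation: [-2.82, 1.571, -2.972]
force: [1.0, -0.8, 1.2]
opening: 1.002
```

Call:
{"method": "drive_tool", "body": {"moves": [{"dx": 0,"dy": 0,"dz": -0.1,"wx": 0,"wy": 0,"wz": 0,"grip": 1},{"dx": 0,"dy": 0,"dz": 0,"wx": 0,"wy": 0,"wz": 0,"grip": 1},{"dx": 0,"dy": 0,"dz": -0.1,"wx": 0,"wy": 0,"wz": 0,"grip": 1},{"dx": 0,"dy": 0,"dz": 0,"wx": 0,"wy": 0,"wz": 0,"grip": 1},{"dx": 0,"dy": 0,"dz": 0,"wx": 0,"wy": 0,"wz": 0,"grip": 1}]}}

```text
time_s: 7.1
eef_pos: [0.6243, -0.0345, 0.0303]
orientation: [-2.225, 1.571, -2.376]
force: [0.5, 0.1, -0.5]
opening: 1.001
```

Call:
{"method": "drive_tool", "body": {"moves": [{"dx": 0,"dy": 0,"dz": -0.1,"wx": 0,"wy": 0,"wz": 0,"grip": 1},{"dx": 0,"dy": 0,"dz": 0,"wx": 0,"wy": 0,"wz": 0,"grip": 1},{"dx": 0,"dy": 0,"dz": -0.05,"wx": 0,"wy": 0,"wz": 0,"grip": 1},{"dx": 0,"dy": 0,"dz": 0,"wx": 0,"wy": 0,"wz": 0,"grip": 1},{"dx": 0,"dy": 0,"dz": 0,"wx": 0,"wy": 0,"wz": 0,"grip": 1}]}}

```text
time_s: 7.72
eef_pos: [0.6243, -0.0345, 0.0289]
orientation: [-0.283, 1.571, -0.435]
force: [-0.7, -0.9, -0.1]
opening: 0.998
```

Run:
```python
from h import *
s=sensors.read_state(); print(s['eef_pos'],s['force'],s['time_s'])
o=shot('wrist','w5.png')
```

```text
[ 0.62433958 -0.03447329  0.02886172] [-0.71774729 -0.86394802 -0.08176431] 7.725
```

View pics/w5.png

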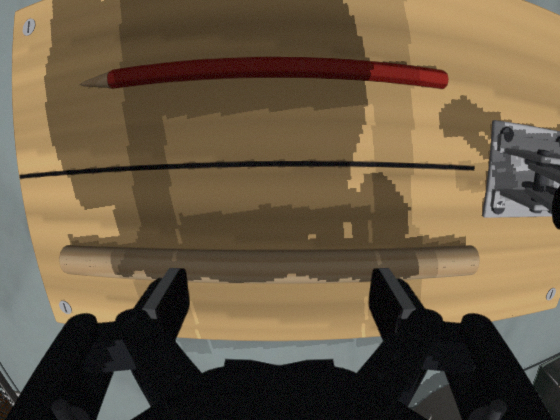

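Call:
{"method": "drive_tool", "body": {"moves": [{"dx": 0,"dy": 0,"dz": -0.05,"wx": 0,"wy": 0,"wz": 0,"grip": 1},{"dx": 0,"dy": 0,"dz": 0,"wx": 0,"wy": 0,"wz": 0,"grip": 1},{"dx": 0,"dy": 0,"dz": -0.05,"wx": 0,"wy": 0,"wz": 0,"grip": 1},{"dx": 0,"dy": 0,"dz": 0,"wx": 0,"wy": 0,"wz": 0,"grip": 1},{"dx": 0,"dy": 0,"dz": 0,"wx": 0,"wy": 0,"wz": 0,"grip": 1}]}}

```text
time_s: 8.4
eef_pos: [0.6248, -0.0345, 0.0286]
orientation: [0.028, 1.569, -0.123]
force: [-0.3, 1.0, 8.0]
opening: 1.001
```

Call:
{"method": "drive_tool", "body": {"moves": [{"dx": -0.4,"dy": 0.06,"dz": 0,"wx": 0,"wy": 0,"wz": 0,"grip": 1},{"dx": -0.6,"dy": 0.09,"dz": 0,"wx": 0,"wy": 0,"wz": 0,"grip": 1},{"dx": -0.7,"dy": 0.1,"dz": 0,"wx": 0,"wy": 0,"wz": 0,"grip": 1},{"dx": -0.6,"dy": 0.09,"dz": 0,"wx": 0,"wy": 0,"wz": 0,"grip": 1},{"dx": -0.4,"dy": 0.06,"dz": 0,"wx": 0,"wy": 0,"wz": 0,"grip": 1}]}}

```text
time_s: 9.02
eef_pos: [0.5977, -0.0305, 0.0286]
orientation: [0.084, 1.569, -0.067]
force: [0.2, -0.8, 7.7]
opening: 1.0
```

Run:
```python
from h import *
s=sensors.read_state(); print(s['eef_pos'],s['force'],s['time_s'])
o=shot('wrist','w6.png')
```

```text
[ 0.59765137 -0.03045158  0.02862108] [ 0.22628254 -0.77821878  7.7103966 ] 9.025
```

View pics/w6.png

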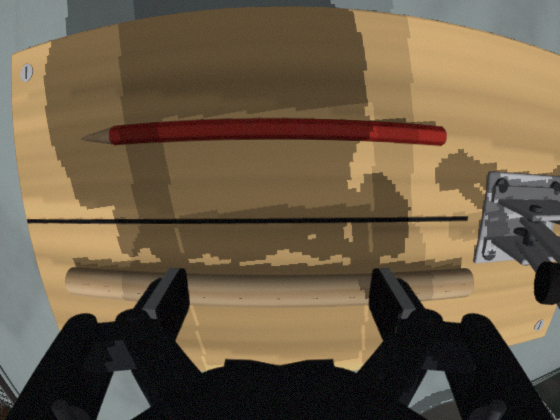

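Call:
{"method": "drive_tool", "body": {"moves": [{"dx": 0,"dy": 0,"dz": 0.3,"wx": 0,"wy": 0,"wz": 0,"grip": 1},{"dx": 0.7,"dy": -0.1,"dz": 0.1,"wx": 0,"wy": 0,"wz": 0,"grip": 1},{"dx": 0.7,"dy": -0.1,"dz": -0.1,"wx": 0,"wy": 0,"wz": 0,"grip": 1},{"dx": 0,"dy": 0,"dz": -0.2,"wx": 0,"wy": 0,"wz": 0,"grip": 1},{"dx": 0,"dy": 0,"dz": -0.1,"wx": 0,"wy": 0,"wz": 0,"grip": 1}]}}

```text
time_s: 9.7
eef_pos: [0.612, -0.0326, 0.0284]
orientation: [-0.001, 1.57, -0.152]
force: [0.3, -0.1, 13.1]
opening: 0.996
```

Call:
{"method": "drive_tool", "body": {"moves": [{"dx": -0.4,"dy": 0.06,"dz": 0,"wx": 0,"wy": 0,"wz": 0,"grip": 1},{"dx": -0.7,"dy": 0.1,"dz": 0,"wx": 0,"wy": 0,"wz": 0,"grip": 1},{"dx": -0.9,"dy": 0.13,"dz": 0,"wx": 0,"wy": 0,"wz": 0,"grip": 1},{"dx": -0.7,"dy": 0.1,"dz": 0,"wx": 0,"wy": 0,"wz": 0,"grip": 1},{"dx": -0.4,"dy": 0.06,"dz": 0,"wx": 0,"wy": 0,"wz": 0,"grip": 1}]}}

```text
time_s: 10.32
eef_pos: [0.5807, -0.0279, 0.0286]
orientation: [0.155, 1.569, 0.004]
force: [-0.8, 1.3, 7.5]
opening: 0.999
```

Run:
```python
from h import *
s=sensors.read_state(); print(s['eef_pos'],s['force'],s['time_s'])
i=viewer.camera_info('wrist'); o=shot('wrist','w7.png'); json.dump({k:np.asarray(v).tolist() for k,v in i.items()},open('w7.json','w'))
```

```text
[ 0.58066468 -0.02789263  0.02857096] [-0.79673356  1.2980833   7.49051336] 10.325
```

View pics/w7.png

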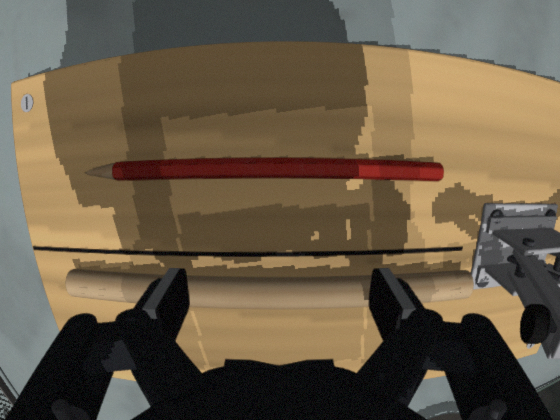

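Call:
{"method": "drive_tool", "body": {"moves": [{"dx": 0,"dy": 0,"dz": 0.3,"wx": 0,"wy": 0,"wz": 0,"grip": 1},{"dx": 0.7,"dy": -0.1,"dz": 0.1,"wx": 0,"wy": 0,"wz": 0,"grip": 1},{"dx": 0.7,"dy": -0.1,"dz": -0.1,"wx": 0,"wy": 0,"wz": 0,"grip": 1},{"dx": 0,"dy": 0,"dz": -0.2,"wx": 0,"wy": 0,"wz": 0,"grip": 1},{"dx": 0,"dy": 0,"dz": -0.1,"wx": 0,"wy": 0,"wz": 0,"grip": 1}]}}

```text
time_s: 11.0
eef_pos: [0.595, -0.0301, 0.0285]
orientation: [0.015, 1.569, -0.136]
force: [-1.6, -1.6, 14.0]
opening: 1.001
```

Call:
{"method": "drive_tool", "body": {"moves": [{"dx": -0.4,"dy": 0.06,"dz": 0,"wx": 0,"wy": 0,"wz": 0,"grip": 1},{"dx": -0.6,"dy": 0.09,"dz": 0,"wx": 0,"wy": 0,"wz": 0,"grip": 1},{"dx": -0.7,"dy": 0.1,"dz": 0,"wx": 0,"wy": 0,"wz": 0,"grip": 1},{"dx": -0.6,"dy": 0.09,"dz": 0,"wx": 0,"wy": 0,"wz": 0,"grip": 1},{"dx": -0.3,"dy": 0.04,"dz": 0,"wx": 0,"wy": 0,"wz": 0,"grip": 1}]}}

```text
time_s: 11.62
eef_pos: [0.5688, -0.0261, 0.0286]
orientation: [0.11, 1.569, -0.041]
force: [0.1, 0.5, 8.3]
opening: 1.002
```

Call:
{"method": "drive_tool", "body": {"moves": [{"dx": 0,"dy": 0,"dz": 0,"wx": 0,"wy": 0,"wz": 0,"grip": 1},{"dx": 0,"dy": 0,"dz": 0.4,"wx": 0,"wy": 0,"wz": 0,"grip": 1},{"dx": 0,"dy": 0,"dz": 2.6,"wx": 0,"wy": 0,"wz": 0,"grip": 1},{"dx": 0,"dy": 0,"dz": 5,"wx": 0,"wy": 0,"wz": 0,"grip": 1},{"dx": 0,"dy": 0,"dz": 2,"wx": 0,"wy": 0,"wz": 0,"grip": 1}]}}

```text
time_s: 12.25
eef_pos: [0.569, -0.0262, 0.1306]
orientation: [0.052, 1.568, -0.099]
force: [0.0, -0.0, -0.3]
opening: 0.998
```

Run:
```python
from h import *
s=sensors.read_state(); print(s['eef_pos'],s['force'],s['time_s'])
viewer.read_camera('wrist')
i=viewer.camera_info('wrist'); o=shot('wrist','w8.png'); json.dump({k:np.asarray(v).tolist() for k,v in i.items()},open('w8.json','w'))
for q in ['dowel','dowel_mid']:
    r=trace('wrist',q); print([(x['confidence'],x['pixels'].sum()) for x in r])
    if r: np.save('w8m.npy',r[0]['pixels']); break
```

```text
[ 0.56901885 -0.02622081  0.13056855] [ 0.03519403 -0.01255313 -0.27112473] 12.25
[(0.89, np.int64(5670))]
```

View pics/w8.png

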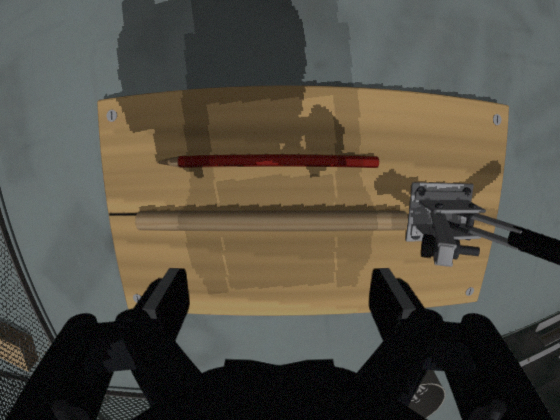

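```bash
cat > m2.py <<'E'
from h import *
import sys
np.set_printoptions(precision=4,suppress=True)
tag=sys.argv[1]; u0,u1,r0,r1=map(int,sys.argv[2:6])
im=cv2.cvtColor(cv2.imread(f'pics/{tag}.png'),cv2.COLOR_BGR2RGB)
i={k:np.array(v) for k,v in json.load(open(tag+'.json')).items()}
m=np.load(tag+'m.npy'); ys,xs=np.where(m); print(xs.min(),xs.max(),ys.min(),ys.max())
duv=[]; A=[];B=[]
for u in range(xs.min()+4,xs.max()-3):
    q=np.where(m[:,u])[0]
    if len(q): duv.append((u,q.mean())); A.append((u,q.min()-.5));B.append((u,q.max()+.5))
# axis from silhouette tangents: contact ray angle bisector -> use mean row at z .026
D=plane('wrist',np.array(duv),0.026,i); ad,ed,nd=fit(D); print('dowel',ad,ed,nd, 'n',len(duv))
print('ends',plane('wrist',[(xs.min()-.5,np.polyval(np.polyfit(*np.array(duv).T,2),xs.min())),(xs.max()+.5,np.polyval(np.polyfit(*np.array(duv).T,2),xs.max()))],0.026,i))
g=im.astype(float).mean(2)
uv=[]
for u in range(u0,u1):
    c=g[r0:r1,u]; b=np.median(c); w=np.clip(b-c-25,0,None)
    if w.sum()>5: uv.append((u,(w*np.arange(r0,r1)).sum()/w.sum()))
L0=np.array([0.1442,0.5746])
if uv:
    P=plane('wrist',np.array(uv),0.018,i); d=P[:,0]-np.polyval(L0,P[:,1]); print('stub dev from w3 line mm',np.median(d)*1e3,len(uv),P[0],P[-1])
for y in (-.15,-.04,.07): print(y,'dowel-line(x) mm',1e3*(np.polyval(ad,y)-np.polyval(L0,y)))
y=max(0,r0-20)
cv2.imwrite(f'pics/{tag}z.png',cv2.resize(cv2.imread(f'pics/{tag}.png')[ys.min()-25:ys.max()+25,90:420],None,fx=2.4,fy=2.4,interpolation=cv2.INTER_CUBIC))
E
python3 m2.py w8 111 133 206 222
```

```text
135 408 209 232
dowel [0.1536 0.5787] 0.0003037118828744984 234 n 266
ends [[ 0.557  -0.1465  0.026 ]
 [ 0.5913  0.0785  0.026 ]]
stub dev from w3 line mm 1.888182910025904e-05 22 [ 0.5496 -0.1728  0.018 ] [ 0.5528 -0.1515  0.018 ]
-0.15 dowel-line(x) mm 2.695756353354506
-0.04 dowel-line(x) mm 3.7282572883369225
0.07 dowel-line(x) mm 4.76075822331945
```

View pics/w8z.png

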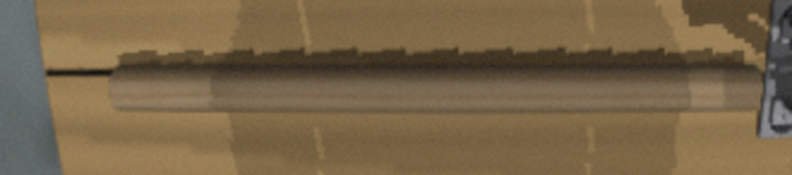

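Call:
{"method": "drive_tool", "body": {"moves": [{"dx": 0.5,"dy": -0.07,"dz": -4,"wx": 0,"wy": 0,"wz": 0,"grip": 1},{"dx": 0.4,"dy": -0.06,"dz": -4,"wx": 0,"wy": 0,"wz": 0,"grip": 1},{"dx": 0,"dy": 0,"dz": -1.5,"wx": 0,"wy": 0,"wz": 0,"grip": 1},{"dx": 0,"dy": 0,"dz": -0.3,"wx": 0,"wy": 0,"wz": 0,"grip": 1},{"dx": 0,"dy": 0,"dz": 0,"wx": 0,"wy": 0,"wz": 0,"grip": 1}]}}

```text
time_s: 13.02
eef_pos: [0.5772, -0.0274, 0.0297]
orientation: [-2.993, 1.57, 3.139]
force: [-0.1, -0.2, 0.9]
opening: 1.001
```

Call:
{"method": "drive_tool", "body": {"moves": [{"dx": 0,"dy": 0,"dz": -0.1,"wx": 0,"wy": 0,"wz": 0,"grip": 1},{"dx": 0,"dy": 0,"dz": -0.05,"wx": 0,"wy": 0,"wz": 0,"grip": 1},{"dx": 0,"dy": 0,"dz": -0.03,"wx": 0,"wy": 0,"wz": 0,"grip": 1},{"dx": 0,"dy": 0,"dz": 0,"wx": 0,"wy": 0,"wz": 0,"grip": 1},{"dx": 0,"dy": 0,"dz": 0,"wx": 0,"wy": 0,"wz": 0,"grip": 1}]}}

```text
time_s: 13.65
eef_pos: [0.5777, -0.0275, 0.0287]
orientation: [0.038, 1.57, -0.113]
force: [0.0, -0.2, 5.7]
opening: 1.0
```

Call:
{"method": "drive_tool", "body": {"moves": [{"dx": -0.15,"dy": 0.02,"dz": 0,"wx": 0,"wy": 0,"wz": 0.2,"grip": 1},{"dx": -0.23,"dy": 0.03,"dz": 0,"wx": 0,"wy": 0,"wz": 0.35,"grip": 1},{"dx": -0.23,"dy": 0.04,"dz": 0,"wx": 0,"wy": 0,"wz": 0.35,"grip": 1},{"dx": -0.15,"dy": 0.02,"dz": 0,"wx": 0,"wy": 0,"wz": 0.2,"grip": 1},{"dx": 0,"dy": 0,"dz": 0,"wx": 0,"wy": 0,"wz": 0,"grip": 1}]}}

```text
time_s: 14.28
eef_pos: [0.57, -0.0264, 0.0287]
orientation: [0.083, 1.57, -0.049]
force: [0.2, -0.2, 4.3]
opening: 0.998
```

Call:
{"method": "drive_tool", "body": {"moves": [{"dx": 0,"dy": 0,"dz": 0,"wx": 0,"wy": 0,"wz": 0,"grip": 1},{"dx": 0,"dy": 0,"dz": 0.4,"wx": 0,"wy": 0,"wz": 0,"grip": 1},{"dx": 0,"dy": 0,"dz": 2.6,"wx": 0,"wy": 0,"wz": 0,"grip": 1},{"dx": -1,"dy": 0,"dz": 5,"wx": 0,"wy": 0,"wz": 0,"grip": 1},{"dx": -1,"dy": 0,"dz": 2,"wx": 0,"wy": 0,"wz": 0,"grip": 1}]}}

```text
time_s: 14.9
eef_pos: [0.5501, -0.0264, 0.1309]
orientation: [0.033, 1.568, -0.099]
force: [-0.3, 0.7, -0.6]
opening: 0.999
```

```bash
cat > look.py <<'E'
from h import *
import sys
tag=sys.argv[1]
s=sensors.read_state(); print(s['eef_pos'],s['force'],s['time_s'])
viewer.read_camera('wrist')
i=viewer.camera_info('wrist'); o=shot('wrist',tag+'.png'); json.dump({k:np.asarray(v).tolist() for k,v in i.items()},open(tag+'.json','w'))
for q in ['dowel','dowel_mid','dowel']:
    r=trace('wrist',q); print([(x['confidence'],x['pixels'].sum()) for x in r])
    if r: np.save(tag+'m.npy',r[0]['pixels']); break
E
python3 look.py w9
```

```text
[ 0.55012146 -0.02640998  0.13094342] [-0.34705523  0.72260012 -0.56136751] 14.9
[(0.59, np.int64(5285))]
```

View pics/w9.png

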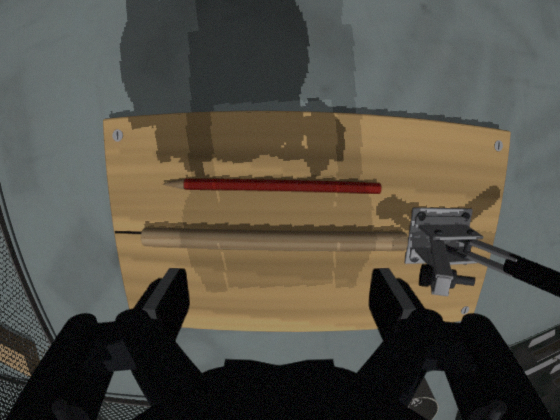

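```bash
python3 m2.py w9 117 139 225 241
python3 - <<'E'
import cv2,numpy as np
im=cv2.imread('pics/w9.png').astype(float).mean(2)
m=np.load('w9m.npy')
for u in (150,165,175,230,300,350,385,395): 
    q=np.where(m[:,u])[0]; print(u,q.min(),q.max(),im[218:258,u].round().astype(int).tolist())
E
```

```text
140 408 228 251
dowel [0.1503 0.5758] 0.00017254363399019215 224 n 261
ends [[ 0.554  -0.1464  0.026 ]
 [ 0.5878  0.079   0.026 ]]
stub dev from w3 line mm -0.05439390981820669 22 [ 0.5498 -0.1724  0.018 ] [ 0.5528 -0.1511  0.018 ]
-0.15 dowel-line(x) mm 0.2601863299790397
-0.04 dowel-line(x) mm 0.9322927055881447
0.07 dowel-line(x) mm 1.6043990811971387
150 228 246 [115, 112, 118, 120, 118, 84, 75, 68, 57, 53, 44, 48, 57, 72, 89, 95, 101, 107, 106, 106, 112, 121, 128, 127, 123, 115, 111, 102, 114, 124, 123, 124, 118, 121, 119, 115, 115, 113, 109, 107]
165 228 246 [115, 118, 113, 86, 75, 79, 79, 74, 63, 55, 47, 48, 55, 67, 76, 92, 98, 102, 106, 105, 111, 122, 128, 127, 125, 120, 115, 105, 98, 109, 127, 122, 122, 121, 123, 119, 119, 112, 110, 109]
175 228 247 [120, 115, 118, 118, 116, 80, 75, 74, 61, 56, 49, 45, 48, 61, 74, 86, 95, 99, 102, 99, 105, 121, 123, 125, 122, 122, 116, 109, 95, 105, 121, 127, 127, 123, 123, 123, 116, 115, 114, 112]
230 229 249 [105, 100, 101, 103, 105, 102, 81, 56, 52, 52, 51, 46, 42, 42, 49, 61, 71, 80, 87, 92, 89, 89, 96, 105, 111, 110, 108, 106, 102, 97, 99, 93, 106, 108, 104, 108, 102, 104, 104, 99]
300 231 250 [103, 105, 103, 105, 102, 105, 100, 84, 55, 53, 53, 51, 49, 44, 44, 52, 57, 67, 79, 83, 91, 94, 97, 97, 102, 108, 115, 110, 110, 105, 99, 99, 95, 104, 111, 109, 108, 104, 104, 103]
350 231 251 [101, 105, 103, 107, 105, 106, 103, 74, 56, 53, 54, 49, 50, 44, 41, 48, 53, 61, 72, 80, 89, 93, 94, 93, 95, 102, 111, 111, 109, 106, 101, 91, 91, 96, 107, 105, 103, 105, 104, 102]
385 231 250 [75, 110, 123, 126, 124, 126, 126, 120, 80, 73, 74, 71, 68, 50, 47, 54, 60, 70, 75, 93, 103, 113, 115, 113, 114, 119, 127, 131, 130, 124, 118, 108, 102, 122, 126, 123, 121, 121, 122, 119]
395 232 250 [75, 78, 74, 73, 77, 115, 115, 123, 116, 82, 72, 67, 58, 49, 42, 54, 62, 72, 78, 83, 83, 96, 95, 97, 96, 102, 106, 114, 112, 107, 103, 92, 96, 114, 121, 124, 123, 124, 120, 117]
```

View pics/w9z.png

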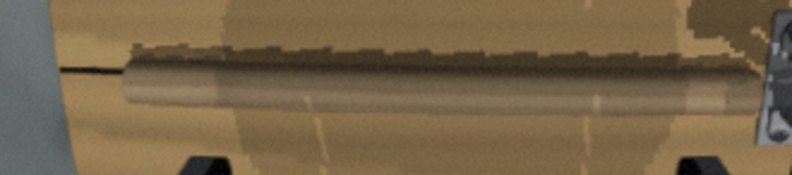

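```bash
cat > m3.py <<'E'
from h import *
import sys
from scipy.ndimage import gaussian_filter1d
from scipy.optimize import least_squares
np.set_printoptions(precision=4,suppress=True)
tag=sys.argv[1]; off=float(sys.argv[2]) if len(sys.argv)>2 else 0
im=cv2.imread(f'pics/{tag}.png').astype(float).mean(2)
i={k:np.array(v) for k,v in json.load(open(tag+'.json')).items()}
m=np.load(tag+'m.npy'); ys,xs=np.where(m)
im=gaussian_filter1d(im,3,axis=1)
E=[];T=[]
for u in range(xs.min()+6,xs.max()-14,2):
    q=np.where(m[:,u])[0]; b=q.max()
    c=im[b-4:b+7,u]; k=c[1:9].argmin()+1; g=np.diff(c[k:k+5]); j=g.argmax(); 
    # subpixel of max gradient
    s=0
    if 0<j<len(g)-1: d=g[j-1]-2*g[j]+g[j+1]; s=0.5*(g[j-1]-g[j+1])/d if d else 0
    E.append((u,b-4+k+j+.5+s))
    t=q.min(); c=im[t-4:t+7,u]; T.append((u,t-4+c.argmin()))
E=np.array(E);T=np.array(T)
def rays(uv):
    P=plane('wrist',uv,0.0,i); d=P-i['xyz']; return d/np.linalg.norm(d,axis=1)[:,None]
def solve(uv):
    d=rays(uv); c=i['xyz']
    def res(p):
        # axis x=p1*y+p0 at z .026
        a=np.array([p[1],1,0]); a/=np.linalg.norm(a); q=np.array([p[0],0,.026])
        n=np.cross(d,a); n/=np.linalg.norm(n,axis=1)[:,None]
        return (abs(n@(q-c))-.008)*1e3
    r=least_squares(res,[0.575,.145],loss='soft_l1',f_scale=.3,x_scale=[.01,.01]); return r.x,np.std(r.fun)
L0=np.array([0.1442,0.5746])
for nm,e in (('bottom',E),('top-darkest',T)):
    p,sd=solve(e); print(nm,p,'sd',sd,'dowel-line mm @y -.15,-.04,.07:',[round(1e3*(p[0]+p[1]*y-np.polyval(L0,y)),2) for y in (-.15,-.04,.07)])
E
python3 m3.py w9; sed 's/0.575,.145/0.579,.15/' m3.py >m3b.py; python3 m3.py w8
```

```text
bottom [0.576 0.15 ] sd 0.25727067353185834 dowel-line mm @y -.15,-.04,.07: [np.float64(0.5), np.float64(1.14), np.float64(1.78)]
top-darkest [0.5767 0.1504] sd 0.2852999286685197 dowel-line mm @y -.15,-.04,.07: [np.float64(1.17), np.float64(1.85), np.float64(2.53)]
bottom [0.5788 0.1518] sd 0.18646944846591765 dowel-line mm @y -.15,-.04,.07: [np.float64(3.03), np.float64(3.86), np.float64(4.69)]
top-darkest [0.5794 0.1527] sd 0.09761649468092472 dowel-line mm @y -.15,-.04,.07: [np.float64(3.5), np.float64(4.43), np.float64(5.36)]
```

Call:
{"method": "drive_tool", "body": {"moves": [{"dx": 1.2,"dy": -0.1,"dz": -4,"wx": 0,"wy": 0,"wz": -0.8,"grip": 1},{"dx": 1.15,"dy": -0.1,"dz": -4,"wx": 0,"wy": 0,"wz": -0.8,"grip": 1},{"dx": 0,"dy": 0,"dz": -1.6,"wx": 0,"wy": 0,"wz": 0,"grip": 1},{"dx": 0,"dy": 0,"dz": -0.4,"wx": 0,"wy": 0,"wz": 0,"grip": 1},{"dx": 0,"dy": 0,"dz": 0,"wx": 0,"wy": 0,"wz": 0,"grip": 1}]}}

```text
time_s: 15.68
eef_pos: [0.5736, -0.0285, 0.0287]
orientation: [-0.07, 1.57, -0.23]
force: [-0.4, -0.3, 6.4]
opening: 1.001
```

Call:
{"method": "drive_tool", "body": {"moves": [{"dx": 0,"dy": 0,"dz": -0.1,"wx": 0,"wy": 0,"wz": 0,"grip": 1},{"dx": 0,"dy": 0,"dz": -0.05,"wx": 0,"wy": 0,"wz": 0,"grip": 1},{"dx": 0,"dy": 0,"dz": -0.05,"wx": 0,"wy": 0,"wz": 0,"grip": 1},{"dx": 0,"dy": 0,"dz": 0,"wx": 0,"wy": 0,"wz": 0,"grip": 1},{"dx": 0,"dy": 0,"dz": 0,"wx": 0,"wy": 0,"wz": 0,"grip": 1}]}}

```text
time_s: 16.3
eef_pos: [0.5745, -0.0286, 0.0284]
orientation: [-0.005, 1.567, -0.165]
force: [-0.6, -1.5, 19.4]
opening: 0.997
```

Call:
{"method": "drive_tool", "body": {"moves": [{"dx": 0,"dy": 0,"dz": 0.12,"wx": 0,"wy": 0,"wz": 0,"grip": 1},{"dx": -0.06,"dy": 0.01,"dz": 0,"wx": 0,"wy": 0,"wz": 0.5,"grip": 1},{"dx": -0.13,"dy": 0.02,"dz": 0,"wx": 0,"wy": 0,"wz": 0.7,"grip": 1},{"dx": -0.07,"dy": 0.01,"dz": 0,"wx": 0,"wy": 0,"wz": 0.5,"grip": 1},{"dx": 0,"dy": 0,"dz": 0,"wx": 0,"wy": 0,"wz": 0,"grip": 1}]}}

```text
time_s: 16.92
eef_pos: [0.5712, -0.0281, 0.0286]
orientation: [-0.021, 1.569, -0.151]
force: [-1.1, -0.5, 12.1]
opening: 0.995
```

Call:
{"method": "drive_tool", "body": {"moves": [{"dx": 0,"dy": 0,"dz": 0,"wx": 0,"wy": 0,"wz": 0,"grip": 1},{"dx": 0,"dy": 0,"dz": 0.4,"wx": 0,"wy": 0,"wz": 0,"grip": 1},{"dx": 0,"dy": 0,"dz": 2.6,"wx": 0,"wy": 0,"wz": 0,"grip": 1},{"dx": 0,"dy": 0,"dz": 5,"wx": 0,"wy": 0,"wz": 0,"grip": 1},{"dx": 0,"dy": 0,"dz": 2,"wx": 0,"wy": 0,"wz": 0,"grip": 1}]}}

```text
time_s: 17.55
eef_pos: [0.5711, -0.028, 0.1301]
orientation: [0.046, 1.568, -0.084]
force: [-0.3, 0.0, -0.4]
opening: 0.995
```

```bash
python3 look.py w10; python3 m3.py w10; python3 m2.py w10 111 133 200 216
```

```text
[ 0.57114983 -0.02797517  0.13011218] [-0.25953916  0.0338172  -0.38211103] 17.55
[(0.96, np.int64(5410)), (0.28, np.int64(937))]
bottom [0.5761 0.1509] sd 0.218486271789966 dowel-line mm @y -.15,-.04,.07: [np.float64(0.54), np.float64(1.27), np.float64(2.01)]
top-darkest [0.5767 0.1499] sd 0.24994226664284633 dowel-line mm @y -.15,-.04,.07: [np.float64(1.23), np.float64(1.86), np.float64(2.49)]
136 409 203 226
dowel [0.1531 0.5761] 0.00021082075960120978 198 n 266
ends [[ 0.5545 -0.1453  0.026 ]
 [ 0.5883  0.0779  0.026 ]]
stub dev from w3 line mm -0.1319131133580287 22 [ 0.5496 -0.1731  0.018 ] [ 0.5526 -0.152   0.018 ]
-0.15 dowel-line(x) mm 0.15269784509797102
-0.04 dowel-line(x) mm 1.1308836238775877
0.07 dowel-line(x) mm 2.1090694026573154
```

View pics/w10.png

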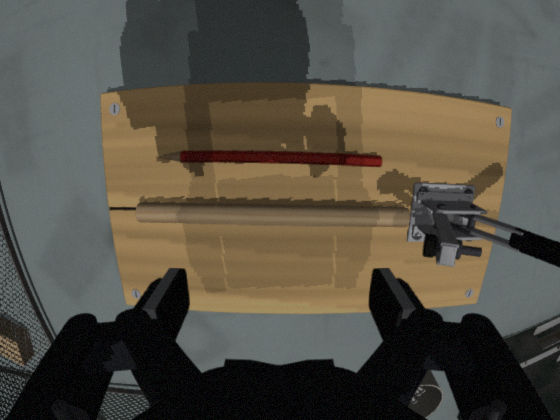

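Call:
{"method": "drive_tool", "body": {"moves": [{"dx": 0.3,"dy": -0.04,"dz": -4,"wx": 0,"wy": 0,"wz": 0,"grip": 1},{"dx": 0,"dy": 0,"dz": -4,"wx": 0,"wy": 0,"wz": 0,"grip": 1},{"dx": 0,"dy": 0,"dz": -1.6,"wx": 0,"wy": 0,"wz": 0,"grip": 1},{"dx": 0,"dy": 0,"dz": -0.3,"wx": 0,"wy": 0,"wz": 0,"grip": 1},{"dx": 0,"dy": 0,"dz": 0,"wx": 0,"wy": 0,"wz": 0,"grip": 1}]}}

```text
time_s: 18.32
eef_pos: [0.574, -0.0285, 0.0287]
orientation: [-0.272, 1.57, -0.402]
force: [-0.2, -1.0, 6.1]
opening: 0.999
```

Call:
{"method": "drive_tool", "body": {"moves": [{"dx": 0,"dy": 0,"dz": -0.05,"wx": 0,"wy": 0,"wz": 0,"grip": 1},{"dx": 0,"dy": 0,"dz": -0.03,"wx": 0,"wy": 0,"wz": 0,"grip": 1},{"dx": 0,"dy": 0,"dz": -0.02,"wx": 0,"wy": 0,"wz": 0,"grip": 1},{"dx": 0,"dy": 0,"dz": 0,"wx": 0,"wy": 0,"wz": 0,"grip": 1},{"dx": 0,"dy": 0,"dz": 0,"wx": 0,"wy": 0,"wz": 0,"grip": 1}]}}

```text
time_s: 18.95
eef_pos: [0.5745, -0.0286, 0.0286]
orientation: [-0.1, 1.569, -0.23]
force: [-1.4, -1.2, 12.7]
opening: 0.997
```

Call:
{"method": "drive_tool", "body": {"moves": [{"dx": 0,"dy": 0,"dz": 0.05,"wx": 0,"wy": 0,"wz": 0,"grip": 1},{"dx": -0.14,"dy": 0.02,"dz": 0,"wx": 0,"wy": 0,"wz": 0,"grip": 1},{"dx": -0.18,"dy": 0.03,"dz": 0,"wx": 0,"wy": 0,"wz": 0,"grip": 1},{"dx": -0.14,"dy": 0.02,"dz": 0,"wx": 0,"wy": 0,"wz": 0,"grip": 1},{"dx": 0,"dy": 0,"dz": 0,"wx": 0,"wy": 0,"wz": 0,"grip": 1}]}}

```text
time_s: 19.58
eef_pos: [0.5695, -0.0278, 0.0286]
orientation: [-0.17, 1.569, -0.3]
force: [0.0, -0.8, 7.3]
opening: 0.999
```

Call:
{"method": "drive_tool", "body": {"moves": [{"dx": 0,"dy": 0,"dz": 0.06,"wx": 0,"wy": 0,"wz": 0,"grip": 1},{"dx": 0,"dy": 0,"dz": 0.3,"wx": 0,"wy": 0,"wz": 0,"grip": 1},{"dx": 0,"dy": 0,"dz": 2.6,"wx": 0,"wy": 0,"wz": 0,"grip": 1},{"dx": 0,"dy": 0,"dz": 5,"wx": 0,"wy": 0,"wz": 0,"grip": 1},{"dx": 0,"dy": 0,"dz": 2,"wx": 0,"wy": 0,"wz": 0,"grip": 1}]}}

```text
time_s: 20.2
eef_pos: [0.5697, -0.0276, 0.1302]
orientation: [0.071, 1.568, -0.059]
force: [0.8, -0.6, 0.0]
opening: 1.001
```

```bash
python3 look.py w11; python3 m3.py w11; python3 m2.py w11 111 133 200 216; cp w11m.npy w12m.npy; python3 look.py w12;python3 m3.py w12
```

```text
[ 0.56970489 -0.02764654  0.130168  ] [ 0.82032765 -0.60929747  0.04383245] 20.2
[(0.8, np.int64(5331))]
bottom [0.575  0.1511] sd 0.21931303191278112 dowel-line mm @y -.15,-.04,.07: [np.float64(-0.6), np.float64(0.16), np.float64(0.92)]
top-darkest [0.5757 0.1496] sd 0.2508615158861924 dowel-line mm @y -.15,-.04,.07: [np.float64(0.25), np.float64(0.85), np.float64(1.44)]
136 408 203 227
dowel [0.1516 0.575 ] 0.00015057673728771008 194 n 265
ends [[ 0.5535 -0.1452  0.026 ]
 [ 0.5871  0.0774  0.026 ]]
stub dev from w3 line mm -0.05691962894438518 22 [ 0.5496 -0.1732  0.018 ] [ 0.5526 -0.1521  0.018 ]
-0.15 dowel-line(x) mm -0.682548907210756
-0.04 dowel-line(x) mm 0.12755589375634813
0.07 dowel-line(x) mm 0.9376606947234523
[ 0.56912856 -0.02766249  0.12748432] [-0.28514951 -0.3015827  -0.55517954] 20.35
[(0.7, np.int64(5560))]
bottom [0.5751 0.1509] sd 0.18319396337703 dowel-line mm @y -.15,-.04,.07: [np.float64(-0.52), np.float64(0.22), np.float64(0.96)]
top-darkest [0.5757 0.1505] sd 0.24694941404078438 dowel-line mm @y -.15,-.04,.07: [np.float64(0.17), np.float64(0.86), np.float64(1.56)]
```

View pics/w11z.png

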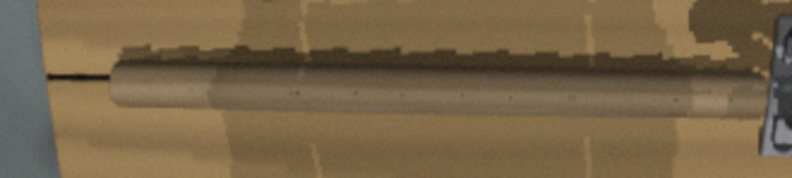

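Call:
{"method": "drive_tool", "body": {"moves": [{"dx": 0,"dy": 0,"dz": 5,"wx": 0,"wy": 0,"wz": 0,"grip": -1},{"dx": 0.6,"dy": 4.2,"dz": 2.5,"wx": 0,"wy": 0,"wz": 0,"grip": -1},{"dx": 0.65,"dy": 4.2,"dz": 0,"wx": 0,"wy": 0,"wz": 0,"grip": -1},{"dx": 0.65,"dy": 4.2,"dz": 0,"wx": 0,"wy": 0,"wz": 0,"grip": -1},{"dx": 0.6,"dy": 4.0,"dz": 0,"wx": 0,"wy": 0,"wz": 0,"grip": -1}]}}

```text
time_s: 21.12
eef_pos: [0.5937, 0.1397, 0.2007]
orientation: [-2.81, 1.569, -2.94]
force: [1.0, 0.3, -0.0]
opening: -0.001
```

Call:
{"method": "drive_tool", "body": {"moves": [{"dx": 0,"dy": 0,"dz": -2,"wx": 0,"wy": 0,"wz": 0,"grip": -1},{"dx": 0,"dy": 0,"dz": -2,"wx": 0,"wy": 0,"wz": 0,"grip": -1},{"dx": 0,"dy": 0,"dz": 0,"wx": 0,"wy": 0,"wz": 0,"grip": -1},{"dx": 0,"dy": 0,"dz": 0,"wx": 0,"wy": 0,"wz": 0,"grip": -1},{"dx": 0,"dy": 0,"dz": 0,"wx": 0,"wy": 0,"wz": 0,"grip": -1}]}}

```text
time_s: 21.75
eef_pos: [0.5943, 0.1379, 0.1632]
orientation: [0.3, 1.57, 0.169]
force: [0.2, 0.3, -0.6]
opening: 0.001
```

Run:
```python
from h import *
s=sensors.read_state(); print(s['eef_pos'],s['force'],s['time_s'],s['opening'])
u=np.array([.1427,.9898]);print('s',(s['eef_pos'][:2]-[.5931,.1288])@u)
shot('wrist','w13.png');im=shot('side','s13.png')
print([x['position'] for x in mark_of('wrist','grip_mid')],[x['position'] for x in mark_of('side','grip_mid')])
cv2.imwrite('pics/s13z.png',cv2.resize(cv2.cvtColor(im,cv2.COLOR_RGB2BGR)[200:350,220:400],None,fx=4,fy=4))
```

```text
[0.59430385 0.13794977 0.16315816] [ 0.19407237  0.2588311  -0.64270136] 21.75 0.0009684253760490934
s 0.009228234207610708
[[0.5999, 0.1788, 0.1298]] [[0.5992, 0.1756, 0.1302]]
```

View pics/w13.png

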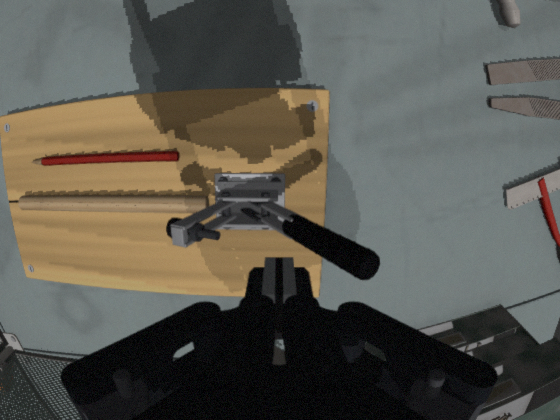

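View pics/s13z.png

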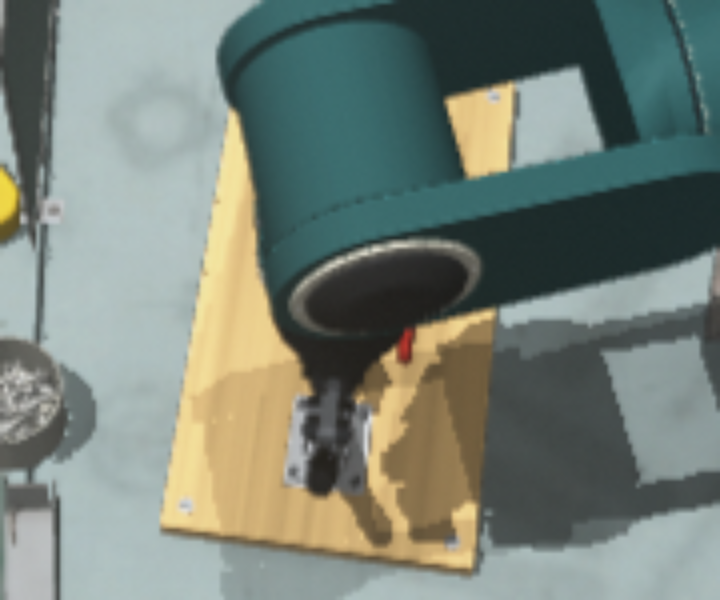

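Call:
{"method": "drive_tool", "body": {"moves": [{"dx": 0,"dy": 0,"dz": -2.3,"wx": 0,"wy": 0,"wz": 0,"grip": -1},{"dx": 0.17,"dy": 1.2,"dz": 0,"wx": 0,"wy": 0,"wz": 0,"grip": -1},{"dx": 0.17,"dy": 1.2,"dz": 0,"wx": 0,"wy": 0,"wz": 0,"grip": -1},{"dx": 0.08,"dy": 0.6,"dz": -0.3,"wx": 0,"wy": 0,"wz": 0,"grip": -1},{"dx": 0.08,"dy": 0.6,"dz": -0.4,"wx": 0,"wy": 0,"wz": 0,"grip": -1}]}}

```text
time_s: 22.58
eef_pos: [0.5994, 0.1751, 0.1329]
orientation: [0.385, 1.57, 0.255]
force: [1.0, -1.8, 3.0]
opening: -0.0
```

Run:
```python
from h import *
s=sensors.read_state(); print(s['eef_pos'],s['force'],s['time_s'],s['opening'])
u=np.array([.1427,.9898]);print('s',(s['eef_pos'][:2]-[.5931,.1288])@u)
shot('wrist','w14.png')
print([x['position'] for x in mark_of('wrist','grip_mid')])
```

```text
[0.5993797  0.17509003 0.13287699] [ 1.000461   -1.79305308  3.03025974] 22.575 -0.00025007568387875803
s 0.04671398855546567
[[0.6012, 0.191, 0.1227]]
```

View pics/w14.png

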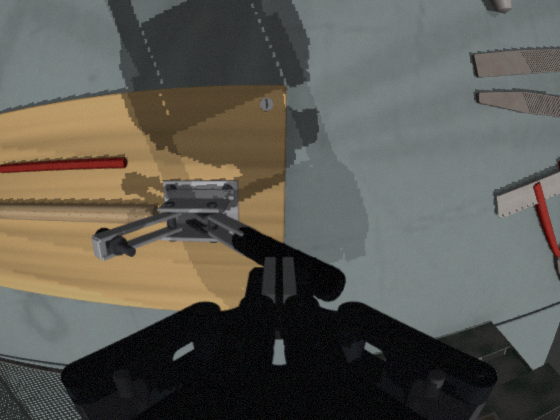

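Call:
{"method": "drive_tool", "body": {"moves": [{"dx": 0.09,"dy": 0.64,"dz": -0.5,"wx": 0,"wy": 0,"wz": 0,"grip": -1},{"dx": 0.09,"dy": 0.6,"dz": -0.6,"wx": 0,"wy": 0,"wz": 0,"grip": -1},{"dx": 0.09,"dy": 0.6,"dz": -0.65,"wx": 0,"wy": 0,"wz": 0,"grip": -1},{"dx": 0.07,"dy": 0.5,"dz": -0.7,"wx": 0,"wy": 0,"wz": 0,"grip": -1},{"dx": 0.06,"dy": 0.45,"dz": -0.7,"wx": 0,"wy": 0,"wz": 0,"grip": -1}]}}

```text
time_s: 23.3
eef_pos: [0.603, 0.2026, 0.1002]
orientation: [2.517, 1.571, 2.387]
force: [0.6, -0.5, 1.9]
opening: -0.0
```

Run:
```python
from h import *
s=sensors.read_state(); print(s['eef_pos'],s['force'],s['time_s'],s['opening'])
u=np.array([.1427,.9898]);print('s',(s['eef_pos'][:2]-[.5931,.1288])@u)
shot('wrist','w15.png')
print([x['position'] for x in mark_of('wrist','grip_mid')])
```

```text
[0.60304437 0.20262746 0.10023724] [ 0.62675304 -0.48517371  1.92617707] 23.3 -0.0002571940722215727
s 0.0744934773217749
[[0.6033, 0.2153, 0.0883]]
```

View pics/w15.png

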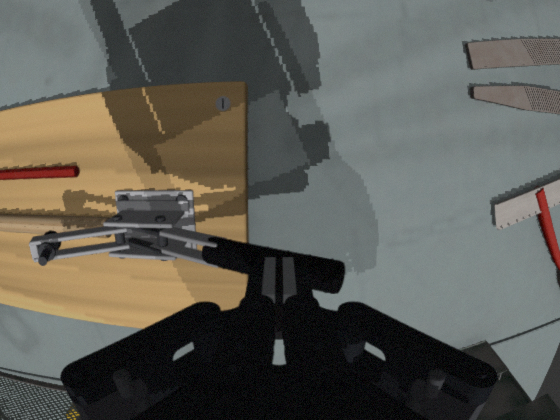

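Call:
{"method": "drive_tool", "body": {"moves": [{"dx": 0.05,"dy": 0.35,"dz": -0.6,"wx": 0,"wy": 0,"wz": 0,"grip": -1},{"dx": 0.05,"dy": 0.35,"dz": -0.7,"wx": 0,"wy": 0,"wz": 0,"grip": -1},{"dx": 0.03,"dy": 0.25,"dz": -0.8,"wx": 0,"wy": 0,"wz": 0,"grip": -1},{"dx": 0.02,"dy": 0.15,"dz": -0.7,"wx": 0,"wy": 0,"wz": 0,"grip": -1},{"dx": 0.01,"dy": 0.1,"dz": -0.5,"wx": 0,"wy": 0,"wz": 0,"grip": -1}]}}

```text
time_s: 24.02
eef_pos: [0.6046, 0.2143, 0.0673]
orientation: [-2.851, 1.571, -2.981]
force: [1.2, -1.1, 2.0]
opening: -0.002
```

Call:
{"method": "drive_tool", "body": {"moves": [{"dx": 0,"dy": 0,"dz": -0.2,"wx": 0,"wy": 0,"wz": 0,"grip": -1},{"dx": 0,"dy": 0,"dz": -0.15,"wx": 0,"wy": 0,"wz": 0,"grip": -1},{"dx": 0,"dy": 0,"dz": -0.1,"wx": 0,"wy": 0,"wz": 0,"grip": -1},{"dx": 0,"dy": 0,"dz": 0,"wx": 0,"wy": 0,"wz": 0,"grip": -1},{"dx": 0,"dy": 0,"dz": 0,"wx": 0,"wy": 0,"wz": 0,"grip": -1}]}}

```text
time_s: 24.65
eef_pos: [0.6046, 0.2143, 0.0634]
orientation: [0.705, 1.571, 0.575]
force: [-0.6, 0.0, 2.8]
opening: 0.003
```

Run:
```python
from h import *
s=sensors.read_state(); print(s['eef_pos'],s['force'],s['time_s'],s['opening'])
shot('wrist','w16.png')
print([x['position'] for x in mark_of('wrist','grip_mid')])
```

```text
[0.60460943 0.21427741 0.06337982] [-0.61451355  0.01454105  2.84965486] 24.65 0.002646192796778897
[[0.6072, 0.2239, 0.0492]]
```

View pics/w16.png

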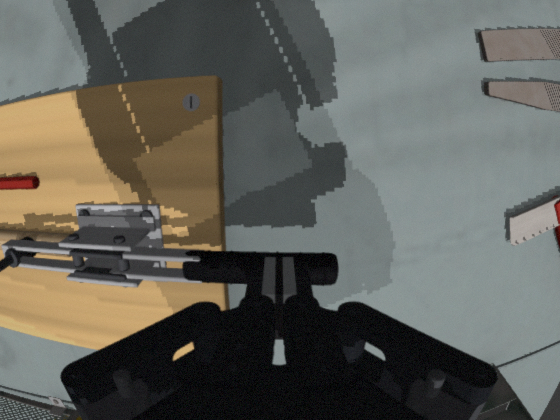

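Call:
{"method": "drive_tool", "body": {"moves": [{"dx": 0,"dy": 0,"dz": -0.1,"wx": 0,"wy": 0,"wz": 0,"grip": -1},{"dx": 0,"dy": 0,"dz": 0,"wx": 0,"wy": 0,"wz": 0,"grip": -1},{"dx": 0,"dy": 0,"dz": -0.05,"wx": 0,"wy": 0,"wz": 0,"grip": -1},{"dx": 0,"dy": 0,"dz": 0,"wx": 0,"wy": 0,"wz": 0,"grip": -1},{"dx": 0,"dy": 0,"dz": 0,"wx": 0,"wy": 0,"wz": 0,"grip": -1}]}}

```text
time_s: 25.38
eef_pos: [0.6047, 0.2143, 0.0623]
orientation: [0.688, 1.57, 0.558]
force: [-1.1, 2.4, 6.6]
opening: -0.001
```

Call:
{"method": "drive_tool", "body": {"moves": [{"dx": 0,"dy": 0,"dz": -0.05,"wx": 0,"wy": 0,"wz": 0,"grip": -1},{"dx": 0,"dy": 0,"dz": -0.03,"wx": 0,"wy": 0,"wz": 0,"grip": -1},{"dx": 0,"dy": 0,"dz": -0.03,"wx": 0,"wy": 0,"wz": 0,"grip": -1},{"dx": 0,"dy": 0,"dz": 0,"wx": 0,"wy": 0,"wz": 0,"grip": -1},{"dx": 0,"dy": 0,"dz": 0,"wx": 0,"wy": 0,"wz": 0,"grip": -1}]}}

```text
time_s: 26.0
eef_pos: [0.6048, 0.2144, 0.062]
orientation: [0.546, 1.57, 0.415]
force: [-5.5, 0.9, 15.3]
opening: -0.003
```

Call:
{"method": "drive_tool", "body": {"moves": [{"dx": 0,"dy": 0,"dz": 0.5,"wx": 0,"wy": 0,"wz": 0,"grip": -1},{"dx": 0,"dy": 0,"dz": 3.5,"wx": 0,"wy": 0,"wz": 0,"grip": -1},{"dx": 0,"dy": 0,"dz": 5,"wx": 0,"wy": 0,"wz": 0,"grip": -1},{"dx": -0.5,"dy": -2,"dz": 5,"wx": 0,"wy": 0,"wz": 0,"grip": -1},{"dx": -0.7,"dy": -5,"dz": 0,"wx": 0,"wy": 0,"wz": 0,"grip": -1}]}}

```text
time_s: 26.62
eef_pos: [0.5935, 0.1446, 0.2048]
orientation: [0.279, 1.565, 0.151]
force: [0.4, -0.9, -0.1]
opening: 0.001
```

Call:
{"method": "drive_tool", "body": {"moves": [{"dx": -0.7,"dy": -5,"dz": 0,"wx": 0,"wy": 0,"wz": 0,"grip": -1},{"dx": -0.7,"dy": -5,"dz": 0,"wx": 0,"wy": 0,"wz": 0,"grip": -1},{"dx": -1,"dy": -4,"dz": 0,"wx": 0,"wy": 0,"wz": 0,"grip": -1},{"dx": 0,"dy": 0,"dz": 0,"wx": 0,"wy": 0,"wz": 0,"grip": -1},{"dx": 0,"dy": 0,"dz": 0,"wx": 0,"wy": 0,"wz": 0,"grip": -1}]}}

```text
time_s: 27.25
eef_pos: [0.5686, 0.0043, 0.2005]
orientation: [3.131, 1.57, 3.001]
force: [-0.4, -0.2, -0.1]
opening: 0.002
```

```bash
python3 look.py w17; python3 m3.py w17
python3 - <<'E'
from h import *
for q in ['grip_mid','clamp_tip','pencil']: print(q,[(x['position'],x['confidence']) for x in mark_of('wrist',q)])
E
```

```text
[0.56855521 0.00433703 0.20053613] [-0.41175623 -0.15079388 -0.13790182] 27.25
[(0.58, np.int64(2949))]
bottom [0.5756 0.1552] sd 1.8446728467225555 dowel-line mm @y -.15,-.04,.07: [np.float64(-0.69), np.float64(0.52), np.float64(1.73)]
top-darkest [0.5758 0.1525] sd 1.328416037694845 dowel-line mm @y -.15,-.04,.07: [np.float64(-0.0), np.float64(0.91), np.float64(1.82)]
grip_mid [([0.6085, 0.2247, 0.0467], 0.95), ([0.5524, -0.1429, 0.0263], 0.44), ([0.5265, -0.0289, 0.0196], 0.38)]
clamp_tip []
pencil [([0.5283, -0.0312, 0.0169], 0.91), ([0.5685, -0.0359, 0.0179], 0.74)]
```

View pics/w17.png

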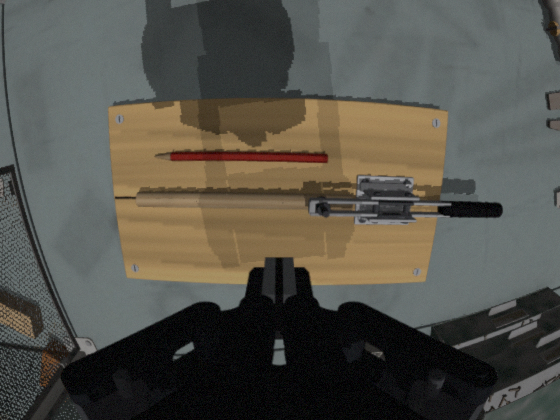

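```bash
sed 's/xs.max()-14/295/' m3.py > m4.py; python3 m4.py w17; sed 's/xs.max()-3/295/;s/420\]/420]/' m2.py > m5.py; python3 m5.py w17 118 135 190 206; cp w17m.npy w18m.npy; python3 look.py w18; python3 m4.py w18
```

```text
bottom [0.5753 0.1518] sd 0.21473308574522462 dowel-line mm @y -.15,-.04,.07: [np.float64(-0.44), np.float64(0.39), np.float64(1.23)]
top-darkest [0.5754 0.1476] sd 0.24185572609534903 dowel-line mm @y -.15,-.04,.07: [np.float64(0.33), np.float64(0.7), np.float64(1.08)]
135 352 191 210
dowel [0.1473 0.5748] 0.00014004994115972996 124 n 156
ends [[ 0.5529 -0.1463  0.026 ]
 [ 0.5854  0.0768  0.026 ]]
stub dev from w3 line mm -0.00719057209797036 17 [ 0.5501 -0.1707  0.018 ] [ 0.553  -0.1507  0.018 ]
-0.15 dowel-line(x) mm -0.27857478718984474
-0.04 dowel-line(x) mm 0.05745317420047247
0.07 dowel-line(x) mm 0.39348113559067865
[0.56868992 0.00487599 0.20056061] [-0.99521921  0.52400927  0.5727922 ] 27.55
[(0.67, np.int64(2895))]
bottom [0.5753 0.1521] sd 0.19495873575251363 dowel-line mm @y -.15,-.04,.07: [np.float64(-0.49), np.float64(0.38), np.float64(1.26)]
top-darkest [0.5754 0.1464] sd 0.3231939101867207 dowel-line mm @y -.15,-.04,.07: [np.float64(0.42), np.float64(0.66), np.float64(0.91)]
```

View pics/w17z.png

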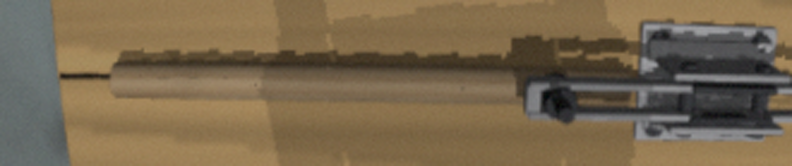

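```bash
python3 -c "
from rig import hand_in; print(hand_in())"
```

```text
the job is handed in; nothing more can be done
None
```

The dowel now lies on the pencilled line with the toggle clamp shut on it, and I handed the job in at about 27.6 s of the 61 s. The hand-in gives no verdict.

**Rolling:** I rolled the dowel on with both open fingertips resting on its top, in three long strokes and three small corrections, and never gripped or lifted it. The second correction had almost no effect.

**Clamp:** I pushed the handle outwards and down with the closed fingertips until it stopped hard at about 15 N, then moved the gripper clear.

**Last checks with the clamp shut:**
- **Dowel position:** the fit to the dowel's lower edge put its axis about 0.5 mm off the line at the far end, 0.4 mm in the middle and 1.2 mm at the clamp end. The fit to its dark top edge gave up to 1 mm at the clamp end. A fit to the dowel's whole outline gave under 0.4 mm at both ends.
- **Remaining skew:** the dowel is still turned by a few tenths of a degree, because rolling from the top did not turn it.
- **Stillness:** two pictures a fraction of a second apart showed the dowel unmoved.
- **Handle:** the grip measured 47 mm high against 46 mm expected when level, so I take it as fully down.
- **Other things:** the pencil had not moved, within about 4 mm. I never went near the tin or the square, but I did not measure them again.
- **Not seen directly:** the network did not find the rubber tip, so its contact with the dowel rests on the picture of the arm over the dowel and on the handle's stop.

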